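# Stand the fallen tub up and push it back into its rack bay

## Robot

A 7-joint arm with a two-finger parallel gripper is mounted at the origin on a cart in front of the work surface, level with it; the furniture and walls round the work are solid. World frame = base frame: x ahead of the robot, y to its left, z up, the work surface at z = 0. Lengths are in mm, angles in rad, forces in N, time in s.
With the tool pointing down it reaches from about 400 to 875 mm from the base axis. Payload 4.4 kg.
Tool frame: the origin (TCP) lies at the centre of the arm's flange, where the gripper is bolted on; the fingertips stand 173 mm ahead of it and the grasp point (between the pads) lies 155 mm ahead of it; z points along the fingers, y is the line along which they close (so a half turn about z gives the same grasp; the last joint's range is limited). The gripper opens to 85 mm and grips with 20 to 120 N. Pads are 22 mm wide; open, the fingers measure 114 mm over their backs; the gripper's body (76 mm by 85 mm) begins 54 mm behind the grasp point. The pads swing forward as they close: fully open they stand 13 mm farther back than shut.
Start: joints at [1.2, 0.628, 0.038, 1.517, -0.027, 0.996, -0.02], TCP at [195.088, -620.045, 404.713] pointing down, gripper open.
Joint ranges: [-3.06, 3.06], [-0.37, 2.12], [-1.25, 1.32], [0.18, 2.47], [-1.1, 4.24], [0.23, 1.98], [-2.94, 2.94]. Speed limits (rad/s): [2.57, 2.57, 3.14, 3.14, 3.14, 3.14, 3.14].

## Interface

Orientations are given as a 3x3 rotation matrix whose columns are the frame's x, y, z axes.
In Python, from plant import get_obs, capture, close_job gives the robot as it stands.
- The arm moves only by the tool carry_out, never from a script. Its argument "steps" is text: rows parted by semicolons, each of 6 numbers parted by spaces: the shift along the tool's x, y, z as a fraction of full scale, then the turn, a rotation vector about the tool's x, y, z as a fraction of full scale. In form: dx dy dz ax ay az; .... A call has exactly 10 rows; each row is the pose to reach, as a shift and turn from the pose commanded when the call began, along the tool's axes at that moment; what a row does not reach only later rows make up. Full scale, the value 1, is 0.1 m for a shift and 60 degrees for a turn. A row lasts 1/12 s, in which the tool goes at most 41.7 mm and 7.16 degrees, less where a joint would pass 70% of its speed; a pose out of reach is approached as far as the arm can. A call with a number of a shift or a turn outside -1 to 1 is refused whole. A call with a gripper value outside its range is refused whole. "jaw" is the opening, from -1 (shut) to 1 (fully open), set as the call begins (left out, the last holds). The fingers move at their own pace and stop on an object; the grip force is fixed at half the most. Time passes only in rows, so rows that repeat a pose let the fingers close, or fill a call up. It gives the time, the measured TCP pose, the force, the opening and the grip force at its end, in the units of the state.
- get_obs(): the state, without advancing time (a new reading comes with each control period).
- capture(name): name is "scene" or "side" or "wrist"; returns a dict with "image" (480x640x3 uint8, red, green, blue), "camera_matrix" (3x3 intrinsics, pixels), "eye" and "rotation" of the camera in the world; the wrist camera has in their place "mount" (4x4, takes a point from camera to tool coordinates, whose origin is the TCP and whose axes are the flange's). Camera axes: x right, y down, z forward; pixel columns grow to the right and rows downward; lengths in mm; the calibration is good to about 2 mm. A picture is of the moment at which its call begins: read the wrist's pose just before it. There is no depth.
- close_job(): hands the job in; it is judged then, once.
The state is a dict: "t": time; "joint_positions": joint angles; "joint_velocities": joint speeds; "tau": joint torques, N m; "ee_pos": TCP position; "tool_rot": TCP orientation; "contact_force": force on the tool from outside, world axes, zero at the start; "moment": the same for the moment, N m; "finger_gap": opening from 0.0 (shut) to 1.0 (fully open); "gripper_force": force on a finger pad.
Only numpy, scipy, OpenCV 4.12 (cv2) and the standard library are available. Lean on these libraries where they do the work, as an engineer would, in place of code of your own. Each camera call takes 0.05 s, during which the arm holds its last target. There are 200 camera calls.

## Task

A lidded tub of crab meat has been knocked onto its side in front of the wire rack, and its press-on lid has worked up. Without picking it up, push it over so that it stands upright with the lid on top, push it along the table into the empty middle bay between the two standing tubs until it meets the back rail, and press its lid fully home. Leave the other tubs and everything else on the table where they are.

Things in the scene. Friction and masses are not known exactly. Their poses are not given: they have to be found in the camera images.
- tub: white round deli tub, about 0.3 kg, lying on its side at the start. Origin: centre of its underside. Its z axis runs from underside to lid. Foot 82 mm across, widening to 96 mm under the lid at 50 mm; lid 99 mm across, its top 52 mm from the origin (plus the lid joint's value). Lying, its axis rises about 0.18 rad towards the lid, origin 40 mm up. Friction on the table about 0.6.
- tub_lid (a joint): height of the fallen tub's press-on lid above its seat, m: 0 = fully home, 0.004 to 0.006 at the start. It slides stiffly along the tub's z axis and takes about 4 N to press down; it stays where it is left.
- tub_middle (a point): point on the fallen tub's axis, 25 mm from the underside (mid-height of the tub)
- bay (a point): empty middle bay of the rack: the point on the table where the tub's origin is when it touches the back rail. x runs level into the bay, y across it to the left, z up. The rack is 6 mm steel wire, screwed to the table: back rail face 46 mm beyond this point, 37 mm tall; wire dividers 56 mm to either side (106 mm clear), 37 mm tall, their front ends 55 mm before this point.
- tub_left: lidded white tub like the fallen one, lid home, loose, standing in the rack's left bay, 112 mm to the left of the empty bay's middle. Origin: centre of underside; z up.
- tub_right: lidded white tub like the fallen one, lid home, loose, standing in the rack's right bay, 112 mm to the right of the empty bay's middle. Origin: centre of underside; z up.
- crab_leg: cooked orange crab leg piece, 34 x 88 x 22 mm, lying left of the work; a bystander
- shears: black-handled scissors, 184 x 73 x 9 mm, lying at the front left; a bystander
- spoon: steel spoon, 188 x 39 x 16 mm, lying at the front right; a bystander
- pick: thin steel crab pick, 185 mm long, 10 mm thick, lying near the front edge on the left; a bystander
- marker: black marker pen, 132 mm long, 16 mm thick, lying at the far front right; a bystander
- tub_roe: open white tub of orange roe, 100 mm across, 55 mm tall, standing to the right of the rack; a bystander
Mind the look-alikes: they are no part of the job. Leave any pink look-alike of the tub alone.

How it is judged (in metres and radians):
On the way:
1. the fallen tub stands upright on the table, lid on top (angle between tub's own z axis and vertical below 0.08 rad and height (world z) of tub below 0.006 m), for 0.2 s.
At the end, for the whole second after the job is handed in: The tub stands upright on the table (within 0.06 rad), at rest in the middle bay, within 8 mm of touching the back rail and within 12 mm of the bay's middle line, with its lid within 1.8 mm of fully home (angle between tub's own z axis and vertical below 0.06 rad and height (world z) of tub below 0.006 m and x of tub in the frame of bay between -0.008 and 0.008 m and y of tub in the frame of bay between -0.012 and 0.012 m and value of joint tub_lid below 0.0018 m and linear speed of tub below 0.02 m/s).
It fails at once if the fallen tub was lifted off the table (height (world z) of tub_middle above 0.075 m or (angle between tub's own z axis and vertical below 0.3 rad and height (world z) of tub above 0.02 m)).
It fails at once if a tub already in the rack was tipped or moved by more than 20 mm (distance of any of tub_left, tub_right from where it was at the start of the episode above 0.02 m or angle between any of tub_left, tub_right's own z axis and vertical above 0.3 rad).
It fails at once if another thing on the table was moved by more than 20 mm (distance of any of crab_leg, shears, spoon, pick, marker, tub_roe from where it was at the start of the episode above 0.02 m).
It also fails if it takes over 54 s, if anything falls off the work surface, if the arm or the gripper's body presses on something with over 40 N, if the wrist force passes 120 N, or if a joint passes its speed limit or range.

## Working session

There is one attempt and no reset: what is moved stays moved. The work goes in short steps, Python scripts to look and compute and a tool call to move; the robot and the scene stay as the last step left them, time stands still between calls to the robot, and variables do not carry over. Pictures are saved under pics/ and viewed, at most 12 in all, crops included, and the job is handed in when it is done.

Besides the shell and the picture viewer there is one more tool, called in YAML: its name, and indented under it one key for each argument. carry_out: Moves the arm, as the interface text tells. Shift numbers are shares of 0.1 m and turn numbers shares of 60 degrees, none past 1 either way. Its arguments: {"type":"object","properties":{"steps":{"type":"string"},"jaw":{"type":"number"}},"required":["steps"]}

```bash
ls; mkdir -p pics
python3 - <<'E'
from plant import get_obs, capture
import cv2,numpy as np,pickle
o=get_obs();print(o['t'],o['ee_pos'],o['tool_rot'],o['contact_force'])
d={}
for n in("scene","side"):
    c=capture(n);d[n]=c;cv2.imwrite(f"pics/{n}0.png",c["image"][:,:,::-1]);print(n,c['camera_matrix'],c['eye'],c['rotation'])
pickle.dump(d,open('v0.pkl','wb'))
E
```

```text
pics
0.0 [ 195.0257186  -619.73737994  403.78649556] [[ 9.53898001e-01  3.00130405e-01 -5.86123558e-04]
 [ 3.00130977e-01 -9.53896270e-01  1.81709227e-03]
 [-1.37364369e-05 -1.90923452e-03 -9.99998177e-01]] [ 0.43781527 -0.33120608  0.23083833]
scene [[508.38276731   0.         315.54273664]
 [  0.         508.38276731 236.95903169]
 [  0.           0.           1.        ]] [-392.07140839  681.36531868 1008.31602503] [[-0.62347376 -0.48360371  0.61433535]
 [-0.78160276  0.36599698 -0.50511714]
 [ 0.01943164 -0.79509349 -0.60617551]]
side [[563.75829634   0.         322.95892056]
 [  0.         563.75829634 243.47390946]
 [  0.           0.           1.        ]] [ 189.12984152 1273.48052284 1188.93547437] [[-0.97012742 -0.1345933   0.20183517]
 [-0.24191356  0.59907518 -0.76327371]
 [-0.01818292 -0.78929942 -0.6137392 ]]
```

View pics/scene0.png

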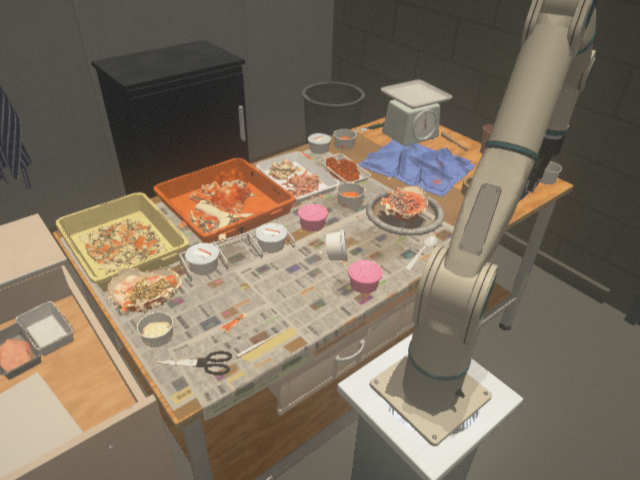

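View pics/side0.png

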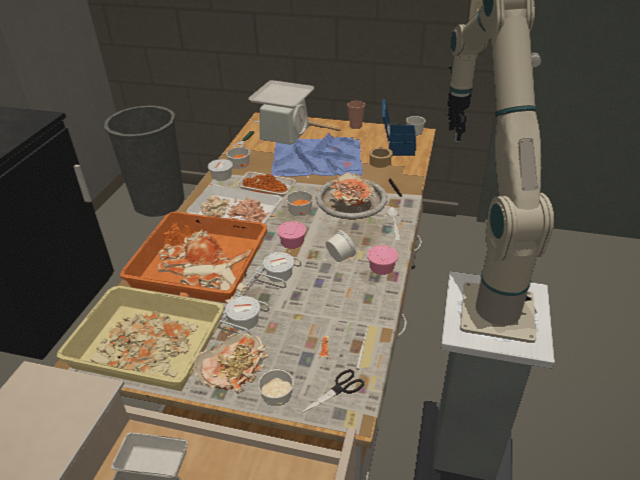

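The white tub on its side is at scene (336,244) and side (341,245). Things it could be taken for:
- White standing lidded tubs at scene (202,258) and (271,236), which are the rack tubs.
- Pink tubs at scene (312,217) and (365,276).
- A far white tub at scene (318,143).
- The roe tub at scene (349,194).

I choose the lying white one. I'll check it in a close crop and measure.

```bash
cat > h.py <<'E'
import numpy as np,cv2,pickle
def ray(c,u,v):
    d=c['rotation']@np.linalg.inv(c['camera_matrix'])@np.array([u,v,1.]);return np.array(c['eye']),d/np.linalg.norm(d)
def onz(c,u,v,z):
    e,d=ray(c,u,v);return e+d*(z-e[2])/d[2]
def proj(c,p):
    q=c['camera_matrix']@(np.array(c['rotation']).T@(np.array(p,float)-c['eye']));return q[:2]/q[2]
def tri(rs):
    A=np.zeros((3,3));b=np.zeros(3)
    for e,d in rs:
        M=np.eye(3)-np.outer(d,d);A+=M;b+=M@e
    p=np.linalg.solve(A,b);return p,[np.linalg.norm((np.eye(3)-np.outer(d,d))@(p-e)) for e,d in rs]
E
python3 - <<'E'
from h import *
d=pickle.load(open('v0.pkl','rb'))
s,t=d['scene'],d['side']
a=cv2.resize(s['image'][190:290,170:370],(800,400),interpolation=cv2.INTER_CUBIC)
b=cv2.resize(t['image'][215:335,200:400],None,fx=3,fy=3,interpolation=cv2.INTER_CUBIC)
cv2.imwrite('pics/c1.png',a[:,:,::-1]);cv2.imwrite('pics/c2.png',b[:,:,::-1])
for n,p,q in(("L",(202,250),(243,304)),("R",(271,231),(279,260))):
    print(n,onz(s,*p,52),onz(t,*q,52),tri([ray(s,*p),ray(t,*q)]))
print(tri([ray(s,336,244),ray(t,341,245)]))
E
```

```text
L [731.38290521 194.55355734  52.        ] [720.06943373 187.60985786  52.        ] (array([712.71165269, 202.66697303,  67.83737217]), [np.float64(0.054053737906769844), np.float64(0.05405373790672013)])
R [685.78512621 -23.10148954  52.        ] [678.52694293 -26.96622756  52.        ] (array([674.22867387, -15.51293948,  62.14347948]), [np.float64(0.10408513364559212), np.float64(0.10408513364555493)])
(array([ 500.8325418 , -133.11532024,   62.76258153]), [np.float64(0.6819827082632904), np.float64(0.6819827082632562)])
```

View pics/c1.png

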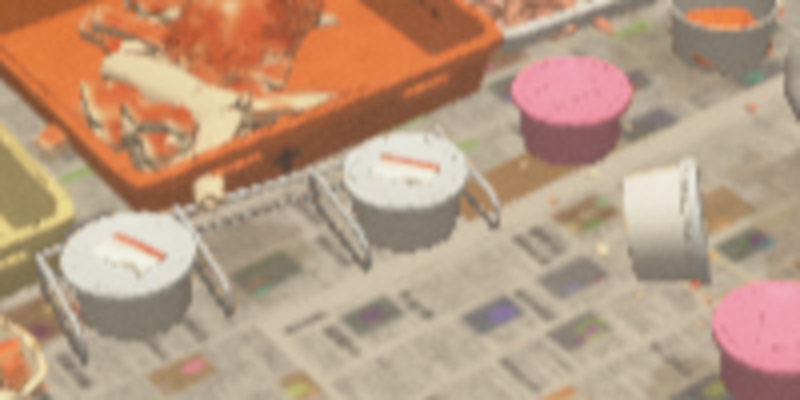

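View pics/c2.png

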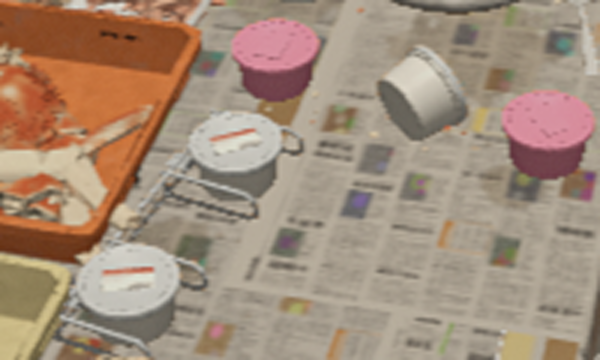

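Run:
```python
from h import *
d=pickle.load(open('v0.pkl','rb'))
s,t=d['scene'],d['side']
A=lambda x,y:(170+x/4-.4,190+y/4-.4); B=lambda x,y:(200+x/3-.3,215+y/3-.3)
for n,p,q,z in(("L",A(129,250),B(129,280),52),("R",A(406,170),B(236,143),52),("foot",A(631,228),B(397,110),40),("lid",A(694,222),B(443,80),50),
  ("pinkR",A(572,90),B(276,46),52),("pinkN",A(790,310),B(548,122),52)):
    print(n,onz(s,*p,z).round(1),onz(t,*q,z).round(1),*tri([ray(s,*p),ray(t,*q)]))
for n,p in(("divR front",(368,240)),("divR back",(314,175)),("divL front",(228,282)),("divL back",(180,210))):
    print(n,onz(s,*A(*p),35).round(1))
for n,p in(("divR front",(252,198)),("divR back",(170,175)),("divLfront",(202,268)),):
    print(n,onz(t,*B(*p),35).round(1))
# segment contours of the fallen tub
for c,(x0,y0,x1,y1) in((s,(322,226,350,264)),(t,(322,226,360,266))):
    im=c['image'][y0:y1,x0:x1].astype(int); print(im.sum(2).shape)
```

```text
L [722.8 199.7  52. ] [715.1 203.5  52. ] [714.92208748 204.20368413  56.15883192] [np.float64(2.5259933634710006), np.float64(2.525993363470643)]
R [680.8 -20.1  52. ] [676.9 -15.3  52. ] [678.00045137 -17.53931652  52.47774025] [np.float64(1.9501283911107186), np.float64(1.9501283911108334)]
foot [ 529.3 -124.    40. ] [ 527.9 -121.2   40. ] [ 528.60792398 -123.15110374   39.60022898] [np.float64(0.9869659682698856), np.float64(0.9869659682699032)]
lid [ 496.4 -158.7   50. ] [ 487.7 -171.6   50. ] [ 481.88934126 -145.54731319   67.99485864] [np.float64(2.1313516482742476), np.float64(2.1313516482743498)]
pinkR [ 689.3 -192.5   52. ] [ 684.6 -189.3   52. ] [ 684.35437048 -188.08068015   54.77826236] [np.float64(1.4939872711015498), np.float64(1.4939872711013935)]
pinkN [ 375.  -144.8   52. ] [ 363.1 -122.1   52. ] [ 366.70973222 -133.95706763   52.58758445] [np.float64(8.42170691748197), np.float64(8.42170691748201)]
divR front [643.9  41.1  35. ]
divR back [738.4  29.3  35. ]
divL front [665.1 151.3  35. ]
divL back [762.6 136.1  35. ]
divR front [641.4  46.1  35. ]
divR back [735.8  30.6  35. ]
divLfront [658.9 155.7  35. ]
(38, 28)
(40, 38)
```

The crops show the fallen tub with its lid end facing the robot's right and near side. Its foot is at crop1 (631,228), its lid at (694,222), and the rack tubs are at (129,250) and (406,170), about 223 mm apart as given.

That puts the foot at about (528,-123), the axis towards the lid at about (-.65,-.76), and the bay at about (703,90) with yaw about -0.18. I'm moving above the lid side.

carry_out:
  steps: "0.1 -0.08 0 0 0 0;0.2 -0.16 0 0 0 0;0.3 -0.24 0 0 0 0;0.4 -0.32 0 0 0 0;0.5 -0.4 0 0 0 0;0.6 -0.48 0 0 0 0;0.7 -0.56 0 0 0 0;0.8 -0.64 0 0 0 0;0.9 -0.72 0 0 0 0;1 -0.8 0 0 0 0"
  jaw: -0.05

```text
t: 0.93
ee_pos: [267.2, -512.6, 404.8]
tool_rot: [[0.954, 0.3, 0.0], [0.3, -0.954, -0.0], [0.0, 0.0, -1.0]]
contact_force: [-0.2, 0.1, 0.3]
finger_gap: 0.473
gripper_force: 0.0
```

carry_out:
  steps: "0.1 -0.08 0 0 0 0;0.2 -0.16 0 0 0 0;0.3 -0.24 0 0 0 0;0.4 -0.32 0 0 0 0;0.5 -0.4 0 0 0 0;0.6 -0.48 0 0 0 0;0.7 -0.56 0 0 0 0;0.8 -0.64 0 0 0 0;0.9 -0.72 0 0 0 0;1 -0.8 0 0 0 0"

```text
t: 1.77
ee_pos: [338.6, -406.3, 404.7]
tool_rot: [[0.954, 0.3, 0.0], [0.3, -0.954, -0.0], [0.0, 0.0, -1.0]]
contact_force: [0.4, 1.1, 0.2]
finger_gap: 0.474
gripper_force: 0.0
```

carry_out:
  steps: "0.1 -0.08 0 0 0 0;0.2 -0.16 0 0 0 0;0.3 -0.24 0 0 0 0;0.4 -0.32 0 0 0 0;0.5 -0.4 0 0 0 0;0.6 -0.48 0 0 0 0;0.7 -0.56 0 0 0 0;0.8 -0.64 0 0 0 0;0.9 -0.72 0 0 0 0;1 -0.8 0 0 0 0"

```text
t: 2.6
ee_pos: [409.9, -300.0, 404.7]
tool_rot: [[0.954, 0.3, 0.0], [0.3, -0.954, -0.0], [0.0, 0.0, -1.0]]
contact_force: [0.0, 0.2, -1.3]
finger_gap: 0.477
gripper_force: 0.0
```

carry_out:
  steps: "0.1 -0.08 0 0 0 -0.06;0.2 -0.16 0 0 0 -0.12;0.3 -0.24 0 0 0 -0.18;0.4 -0.32 0 0 0 -0.24;0.5 -0.4 0 0 0 -0.3;0.6 -0.48 0 0 0 -0.36;0.7 -0.56 0 0 0 -0.42;0.8 -0.64 0 0 0 -0.48;0.86 -0.72 0 0 0 -0.53;0.86 -0.8 0 0 0 -0.53"

```text
t: 3.43
ee_pos: [468.3, -197.5, 404.7]
tool_rot: [[0.65, 0.76, 0.001], [0.76, -0.65, 0.0], [0.001, 0.001, -1.0]]
contact_force: [0.0, 0.4, 0.1]
finger_gap: 0.471
gripper_force: 0.0
```

```bash
cat > look.py <<'E'
from plant import get_obs, capture
from h import *
def wrist():
    o=get_obs();c=capture("wrist");R=np.array(o['tool_rot']);M=np.array(c['mount'])
    c['rotation']=R@M[:3,:3];c['eye']=np.array(o['ee_pos'])+R@M[:3,3];return o,c
E
python3 - <<'E'
from look import *
o,c=wrist();print(o['t'],o['ee_pos'],o['tool_rot'],o['finger_gap'],c['mount'])
pickle.dump(c,open('w1.pkl','wb'));cv2.imwrite('pics/w1.png',c['image'][:,:,::-1])
for p in((528,-123,40),(492,-166,50),(703,90,0)):print(proj(c,p))
E
```

```text
3.4333 [ 468.29209623 -197.49477258  404.6927156 ] [[ 6.50143865e-01  7.59810226e-01  1.17285219e-03]
 [ 7.59810369e-01 -6.50144624e-01  4.12479654e-04]
 [ 1.07592981e-03  6.22974139e-04 -9.99999227e-01]] 0.4711465399607426 [[ 5.65276608e-04 -9.52151641e-01 -3.05625477e-01  7.79504556e+01]
 [ 9.99999399e-01  8.25263518e-04 -7.21470433e-04  5.66571583e-01]
 [ 9.39170814e-04 -3.05624885e-01  9.52151536e-01  3.17407174e+01]
 [ 0.00000000e+00  0.00000000e+00  0.00000000e+00  1.00000000e+00]]
[316.97785695  98.04692988]
[317.75873081 168.89178788]
[ 308.56663285 -320.78704096]
```

View pics/w1.png

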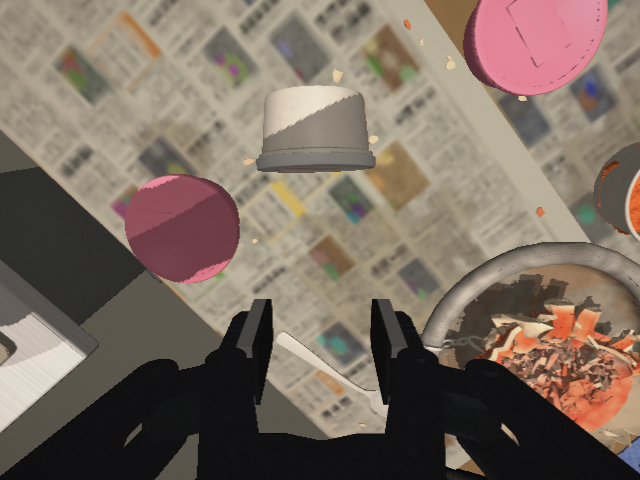

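The wrist view shows the tub with its lid line centred at (316,168) and its foot at (315,90), aligned with the tool x axis. The spoon is at (330,365) and the bowl at (540,370).

I'm checking the distance to the lid and the bowl rim, then descending.

Run:
```python
from h import *
c=pickle.load(open('w1.pkl','rb'))
R=np.array([[.65,.76],[.76,-.65]])
for n,p,z in(("lidtop",(316,168),95),("lidtop",(316,168),50),("foottop",(315,88),80),("bowl",(422,330),40),("spoon",(285,335),10),("pinkN",(240,230),52),("pinkfar",(465,40),52)):
    q=onz(c,*p,z);print(n,z,q[:2].round(), (R.T@(q[:2]-[468.3,-197.5])).round())
```

```text
lidtop 95 [ 495. -161.] [45. -3.]
lidtop 50 [ 491. -164.] [40. -4.]
foottop 80 [ 530. -119.] [100.  -4.]
bowl 40 [ 467. -353.] [-119.  100.]
spoon 10 [ 346. -281.] [-143.  -39.]
pinkN 52 [ 406. -162.] [-13. -71.]
pinkfar 52 [ 639. -165.] [136. 109.]
```

carry_out:
  steps: "0 0 0.15 0 0 0;0 0 0.3 0 0 0;0 0 0.45 0 0 0;0 0 0.6 0 0 0;0 0 0.7 0 0 0;0 0 0.8 0 0 0;0 0 0.85 0 0 0;0 0 0.9 0 0 0;0 0 0.9 0 0 0;0 0 0.9 0 0 0"

```text
t: 4.32
ee_pos: [467.4, -199.0, 314.9]
tool_rot: [[0.653, 0.758, 0.0], [0.758, -0.653, -0.0], [0.0, 0.0, -1.0]]
contact_force: [-0.6, 0.1, 0.3]
finger_gap: 0.477
gripper_force: 0.0
```

carry_out:
  steps: "0 0 0.15 0 0 0;0 -0.03 0.3 0 0 0;0 -0.03 0.45 0 0 0;0 -0.03 0.6 0 0 0;0 -0.03 0.7 0 0 0;0.04 -0.03 0.7 0 0 0;0.08 -0.03 0.7 0 0 0;0.12 -0.03 0.7 0 0 0;0.16 -0.03 0.7 0 0 0;0.2 -0.03 0.7 0 0 0"

```text
t: 5.15
ee_pos: [478.8, -181.4, 245.5]
tool_rot: [[0.652, 0.758, 0.002], [0.758, -0.652, -0.0], [0.001, 0.002, -1.0]]
contact_force: [-0.4, -0.0, 0.4]
finger_gap: 0.474
gripper_force: 0.0
```

carry_out:
  steps: "0.05 0 0 0 0 0;0.1 0 0 0 0 0;0.15 0 0 0 0 0;0.2 0 0 0 0 0;0.25 0 0 0 0 0;0.3 0 0 0 0 0;0.35 0 0 0 0 0;0.4 0 0 0 0 0;0.45 0 0 0 0 0;0.5 0 0 0 0 0"

```text
t: 5.98
ee_pos: [511.1, -143.5, 244.7]
tool_rot: [[0.653, 0.758, 0.0], [0.758, -0.653, 0.0], [0.0, 0.0, -1.0]]
contact_force: [-0.2, 0.1, -0.1]
finger_gap: 0.476
gripper_force: 0.0
```

Run:
```python
from look import *
o,c=wrist();print(o['t'],o['ee_pos'],o['contact_force'])
pickle.dump(c,open('w2.pkl','wb'));s=capture('side');pickle.dump(s,open('s2.pkl','wb'))
cv2.imwrite('pics/w2.png',np.hstack([c['image'][:,:,::-1][::2,::2],cv2.resize(s['image'][170:310,280:420,::-1],(240,240))]))
```

```text
5.9833 [ 511.08749215 -143.50668891  244.67642967] [-0.22789813  0.06574976 -0.06688425]
```

View pics/w2.png

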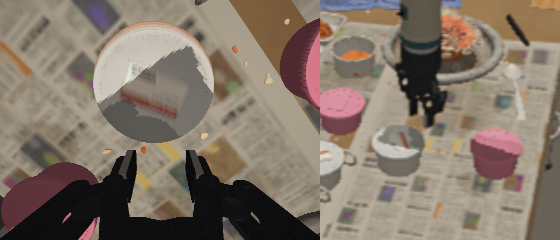

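The tub now stands upright, with its lid at wrist (308,166) in full-resolution pixels. The fingers are behind it. Measuring.

```bash
cat >> look.py <<'E'
def lid(c,z=57,near=None):
    im=cv2.cvtColor(c['image'],cv2.COLOR_RGB2HSV)
    return im
E
python3 - <<'E'
from h import *
c=pickle.load(open('w2.pkl','rb'));s=pickle.load(open('s2.pkl','rb'))
q=onz(c,308,164,57);print(q)
for u,v in((190,166),(427,166),(308,284)):print(onz(c,u,v,54).round(1))
# side lid: crop scale 240/140; lid centre in crop (398-320,142)
print(onz(s,280+78*140/240,170+143*140/240,57))
t=np.array([703,90.]);x=np.array([.984,-.18]);y=np.array([.18,.984])
d=q[:2]-t;print(d@x,d@y)
E
```

```text
[547.23035519 -93.9936197   57.        ]
[509.6 -63.1  54. ]
[ 583.5 -126.7   54. ]
[ 511.6 -134.4   54. ]
[540.91113077 -85.75890939  57.        ]
-120.15847895171589 -209.08825784976534
```

carry_out:
  steps: "-0.06 0.03 0 0 0 -0.05;-0.06 0.08 0 0 0 -0.1;-0.06 0.13 0 0 0 -0.17;-0.06 0.18 0 0 0 -0.25;-0.06 0.23 0 0 0 -0.33;-0.06 0.28 0 0 0 -0.41;-0.06 0.33 0.05 0 0 -0.48;-0.06 0.33 0.15 0 0 -0.507;-0.06 0.33 0.25 0 0 -0.507;-0.06 0.33 0.35 0 0 -0.507"

```text
t: 6.92
ee_pos: [531.2, -170.0, 208.5]
tool_rot: [[0.181, 0.983, -0.001], [0.983, -0.181, 0.0], [0.0, -0.001, -1.0]]
contact_force: [-0.6, -0.6, 0.6]
finger_gap: 0.474
gripper_force: 0.0
```

carry_out:
  steps: "0.03 0 0 0 0 0;0.07 0 0 0 0 0;0.12 0 0 0 0 0;0.17 -0.01 0 0 0 0;0.22 -0.01 0 0 0 0;0.28 -0.02 0 0 0 0;0.34 -0.03 0 0 0 0;0.41 -0.03 0 0 0 0;0.48 -0.04 0 0 0 0;0.55 -0.04 0 0 0 0"

```text
t: 7.75
ee_pos: [537.6, -114.8, 209.9]
tool_rot: [[0.179, 0.984, -0.0], [0.984, -0.179, -0.001], [-0.001, 0.0, -1.0]]
contact_force: [-0.8, -3.4, 2.1]
finger_gap: 0.472
gripper_force: 1.7
```

Run:
```python
from look import *
o,c=wrist();print(o['t'],o['ee_pos'],o['contact_force'])
pickle.dump(c,open('w3.pkl','wb'))
cv2.imwrite('pics/w3.png',c['image'][:,:,::-1])
```

```text
7.75 [ 537.63857746 -114.80181514  209.9074621 ] [-0.78160147 -3.43675674  2.0659872 ]
```

View pics/w3.png

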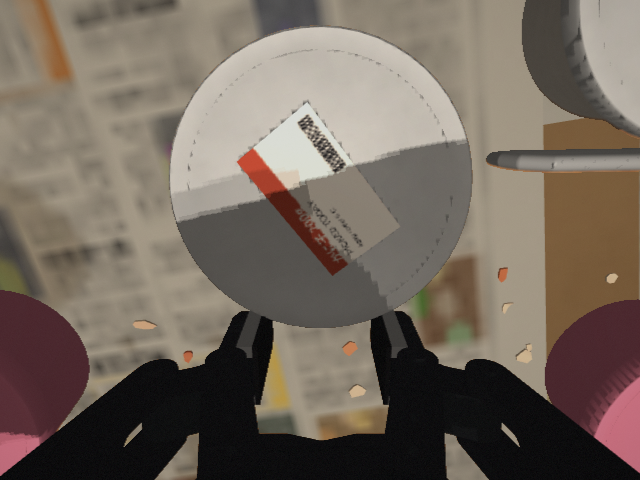

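The tub is cradled, with its lid centre at (321,177) and radius 151 px. The outermost right wire end is at (487,158), just clear of the lid edge at 472.

Run:
```python
from h import *
c=pickle.load(open('w3.pkl','rb'))
q=onz(c,321,177,57);w=onz(c,487,158,34);r=onz(c,472,177,57);print(q,w,r)
x=np.array([.984,-.18]);y=np.array([.18,.984])
for p in(q,w,r):
    d=p[:2]-[703,90];print(d@x,d@y)
```

```text
[548.59733962 -55.26050673  57.        ] [609.72288979 -62.55732575  34.        ] [595.53866478 -63.78620309  57.        ]
-125.78532660679346 -170.72881749399724
-64.32435781227115 -166.90628837999225
-78.06043730435364 -170.66866418038788
```

carry_out:
  steps: "0.07 0 0 0 0 0;0.15 0 0 0 0 0;0.24 0 0 0 0 0;0.33 0 0 0 0 0;0.42 0 0 0 0 0;0.51 0 0 0 0 0;0.6 0 0 0 0 0;0.69 0 0 0 0 0;0.78 0 0 0 0 0;0.86 0 0 0 0 0"

```text
t: 8.63
ee_pos: [553.2, -29.5, 209.8]
tool_rot: [[0.179, 0.984, -0.0], [0.984, -0.179, 0.0], [0.0, -0.0, -1.0]]
contact_force: [-0.5, -5.4, 2.6]
finger_gap: 0.478
gripper_force: 2.3
```

carry_out:
  steps: "0.09 0 0 0 0 0;0.18 0 0 0 0 0;0.27 0 0 0 0 0;0.36 0 0 0 0 0;0.44 0 0 0 0 0;0.52 0 0 0 0 0;0.59 0 0 0 0 0;0.65 0 0 0 0 0;0.69 0 0 0 0 0;0.7 0 0 0 0 0"

```text
t: 9.47
ee_pos: [565.7, 39.4, 209.7]
tool_rot: [[0.178, 0.984, 0.0], [0.984, -0.178, 0.001], [0.001, -0.0, -1.0]]
contact_force: [-1.2, -4.5, 3.3]
finger_gap: 0.472
gripper_force: 2.0
```

Run:
```python
from look import *
o,c=wrist();print(o['t'],o['ee_pos'],o['contact_force'])
pickle.dump(c,open('w4.pkl','wb'))
cv2.imwrite('pics/w4.png',c['image'][:,:,::-1])
```

```text
9.4667 [565.6581791   39.37035439 209.69044374] [-1.22949303 -4.51915213  3.25124765]
```

View pics/w4.png

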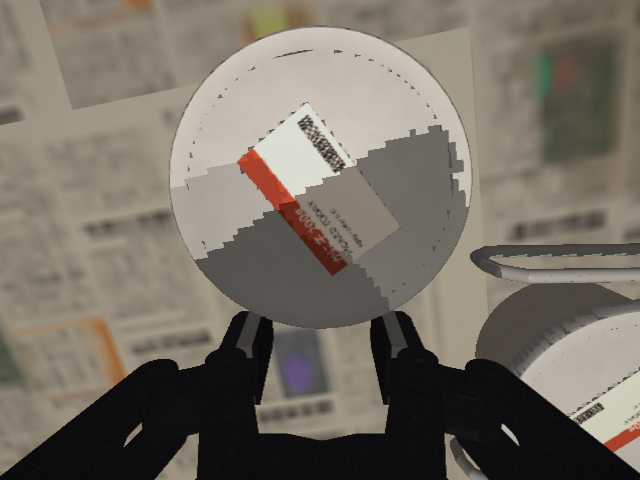

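Run:
```python
from h import *
c=pickle.load(open('w4.pkl','rb'))
x=np.array([.984,-.18]);y=np.array([.18,.984])
for n,p,z in(("lid",(320,177),57),("topwire",(640,275),34),("topwire",(520,274),34),("low",(640,249),3),("low",(520,249),3),("front",(472,258),34),("front",(472,258),18),("front",(472,258),3),):
    q=onz(c,*p,z);d=q[:2]-[703,90];print(n,z,q.round(1),d@x,d@y)
```

```text
lid 57 [576.2  99.2  57. ] -126.3778824264093 -13.784906276482824
topwire 34 [696.7  33.8  34. ] 3.919230641823903 -56.401857614763074
topwire 34 [648.7  42.9  34. ] -45.004450506459406 -56.099753559568846
low 3 [720.9  30.2   3. ] 28.383618791341142 -55.664332545162424
low 3 [663.8  40.4   3. ] -29.686430624696207 -55.824174482530736
front 34 [629.8  53.4  34. ] -65.3858903498484 -49.22885265455847
front 18 [635.4  46.4  18. ] -58.65883838689829 -55.05794527030003
front 3 [640.6  39.9   3. ] -52.35222717163264 -60.52271959755775
```

carry_out:
  steps: "0.04 0 0 0 0 0;0.08 0 0 0 0 0;0.12 0 0 0 0 0;0.14 0 0 0 0 0;0.14 0 0 0 0 0;0.08 0 0 0 0 0;0 0 0 0 0 0;-0.05 0 0 0 0 0;-0.1 0 0 0 0 0;-0.11 0 0 0 0 0"

```text
t: 10.35
ee_pos: [563.5, 25.8, 209.7]
tool_rot: [[0.181, 0.983, -0.0], [0.983, -0.181, -0.001], [-0.001, -0.0, -1.0]]
contact_force: [-0.1, -0.6, 0.2]
finger_gap: 0.476
gripper_force: 0.0
```

carry_out:
  steps: "0 -0.1 0 0 0 0.08;0 -0.2 0 0 0 0.16;0 -0.3 0 0 0 0.24;0 -0.4 0 0 0 0.32;0 -0.5 0 0 0 0.4;0 -0.6 0 0 0 0.48;0 -0.7 0 0 0 0.56;0 -0.8 0 0 0 0.64;0 -0.8 0 0 0 0.72;0 -0.8 0 0 0 0.75"

```text
t: 11.18
ee_pos: [484.6, 42.1, 209.8]
tool_rot: [[0.824, 0.567, -0.0], [0.567, -0.824, 0.0], [0.0, -0.0, -1.0]]
contact_force: [-0.2, -0.0, -0.5]
finger_gap: 0.477
gripper_force: 0.0
```

carry_out:
  steps: "0.06 -0.06 0 0 0 0.08;0.12 -0.12 0 0 0 0.16;0.18 -0.18 0 0 0 0.24;0.24 -0.24 0 0 0 0.32;0.3 -0.3 0 0 0 0.4;0.37 -0.37 0 0 0 0.48;0.44 -0.44 0 0 0 0.56;0.51 -0.51 0 0 0 0.64;0.58 -0.58 0 0 0 0.72;0.605 -0.605 0 0 0 0.75"

```text
t: 12.02
ee_pos: [500.9, 127.7, 209.7]
tool_rot: [[0.984, -0.179, 0.001], [-0.179, -0.984, 0.001], [0.001, -0.001, -1.0]]
contact_force: [-0.3, 0.4, -0.3]
finger_gap: 0.477
gripper_force: 0.0
```

Run:
```python
from look import *
o,c=wrist();print(o['t'],o['ee_pos'],o['tool_rot'],o['contact_force'])
d=o['ee_pos'][:2]-np.array([703,90]);print(d@[.984,-.18],d@[.18,.984])
pickle.dump(c,open('w5.pkl','wb'))
cv2.imwrite('pics/w5.png',c['image'][:,:,::-1])
```

```text
12.0167 [500.87174495 127.74112357 209.68355973] [[ 9.83815932e-01 -1.79178505e-01  1.12957337e-03]
 [-1.79179836e-01 -9.83815588e-01  1.21427815e-03]
 [ 8.93719345e-04 -1.39702296e-03 -9.99998625e-01]] [-0.29085259  0.42990329 -0.32473727]
-205.68760521385659 0.7541796810230679
```

View pics/w5.png

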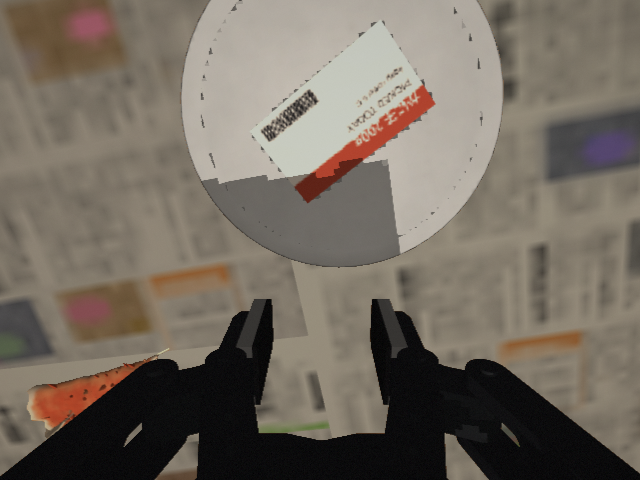

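The lid spans columns 181–504 at row 95, so its centre is about 22 px (about 7 mm) right of the tool line. The crab leg at (90,390) is clear. The cradle should centre the tub, so I'm pushing partway and checking numerically.

carry_out:
  steps: "0.06 0 0 0 0 0;0.12 0 0 0 0 0;0.18 0 0 0 0 0;0.24 0 0 0 0 0;0.3 0 0 0 0 0;0.36 0 0 0 0 0;0.42 0 0 0 0 0;0.47 0 0 0 0 0;0.5 0 0 0 0 0;0.5 0 0 0 0 0"

```text
t: 12.9
ee_pos: [550.6, 116.9, 209.7]
tool_rot: [[0.984, -0.179, 0.002], [-0.179, -0.984, -0.0], [0.002, -0.0, -1.0]]
contact_force: [-0.8, 0.4, -0.6]
finger_gap: 0.477
gripper_force: 0.4
```

```bash
cat > m.py <<'E'
from look import *
import sys
X=np.array([.984,-.18]);Y=np.array([.18,.984])
def lidfit(c,z=57,r=49.5):
    # white/grey low-saturation lid: largest smooth blob via Hough circle
    g=cv2.medianBlur(cv2.cvtColor(c['image'],cv2.COLOR_RGB2GRAY),5)
    h=cv2.HoughCircles(g,cv2.HOUGH_GRADIENT,1,200,param1=80,param2=25,minRadius=140,maxRadius=170)
    return None if h is None else h[0][:3]
if __name__=="__main__":
    o,c=wrist();print(o['t'],o['ee_pos'].round(1),o['contact_force'].round(1))
    d=o['ee_pos'][:2]-[703,90];print('ee bay',d@X,d@Y)
    for u,v,r in lidfit(c):
        q=onz(c,u,v,57);d=q[:2]-[703,90];print('lid',u,v,r,d@X,d@Y)
    cv2.imwrite('pics/%s.png'%sys.argv[1],c['image'][:,:,::-1]);pickle.dump(c,open(sys.argv[1]+'.pkl','wb'))
E
python3 m.py w6; python3 -c "
from m import *
print(lidfit(pickle.load(open('w5.pkl','rb'))))"
```

```text
12.9 [550.6 116.9 209.7] [-0.8  0.4 -0.6]
ee bay -154.82579307219845 -0.9734478032410294
lid 322.5 177.5 151.5 -93.26992612587614 -1.8461396715050284
[[333.5  99.5 167.2]]
```

Now centred at bay y about -2 mm with 93 mm to go. Pushing in.

carry_out:
  steps: "0.06 0 0 0 0 0;0.12 0 0 0 0 0;0.19 0 0 0 0 0;0.26 0 0 0 0 0;0.33 -0.01 0 0 0 0;0.4 -0.01 0 0 0 0;0.47 -0.01 0 0 0 0;0.54 -0.01 0 0 0 0;0.6 -0.01 0 0 0 0;0.65 -0.01 0 0 0 0"

```text
t: 13.78
ee_pos: [614.4, 106.1, 209.7]
tool_rot: [[0.984, -0.179, 0.0], [-0.179, -0.984, -0.0], [0.0, 0.0, -1.0]]
contact_force: [-3.6, 0.5, 1.5]
finger_gap: 0.475
gripper_force: 1.5
```

```bash
python3 m.py w7
```

```text
13.7833 [614.4 106.1 209.7] [-3.6  0.5  1.5]
ee bay -90.0568565019308 -0.08927207592322794
lid 320.5 176.5 150.7 -28.401727040408378 -0.3811232060735721
```

View pics/w7.png

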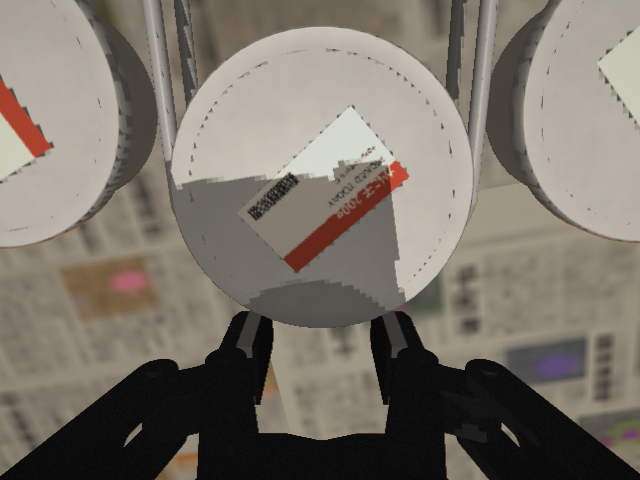

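The tub is between the two dividers, with wires at columns about 163 and 485 and the lid centred at (320,176). Creeping to the back rail.

carry_out:
  steps: "0.03 0 0 0 0 0;0.06 0 0 0 0 0;0.09 0 0 0 0 0;0.12 0 0 0 0 0;0.14 0 0 0 0 0;0.16 0 0 0 0 0;0.175 0 0 0 0 0;0.19 0 0 0 0 0;0.2 0 0 0 0 0;0.2 0 0 0 0 0"

```text
t: 14.67
ee_pos: [633.5, 102.7, 209.8]
tool_rot: [[0.984, -0.179, 0.0], [-0.179, -0.984, -0.0], [0.0, -0.0, -1.0]]
contact_force: [-2.2, 0.3, 1.2]
finger_gap: 0.472
gripper_force: 1.2
```

carry_out:
  steps: "0.005 0 0 0 0 0;0.01 0 0 0 0 0;0.015 0 0 0 0 0;0.02 0 0 0 0 0;0.025 0 0 0 0 0;0.03 0 0 0 0 0;0.035 0 0 0 0 0;0.04 0 0 0 0 0;0.045 0 0 0 0 0;0.05 0 0 0 0 0"

```text
t: 15.5
ee_pos: [638.2, 101.8, 209.7]
tool_rot: [[0.984, -0.179, 0.0], [-0.179, -0.984, -0.0], [0.0, 0.0, -1.0]]
contact_force: [-2.4, 1.0, 0.9]
finger_gap: 0.476
gripper_force: 1.5
```

```bash
python3 m.py w8
```

```text
15.5 [638.2 101.8 209.7] [-2.4  1.   0.9]
ee bay -65.85556587353275 -0.011335532652063662
lid 321.5 176.5 150.7 -4.271859847903745 -0.6066889759833813
```

carry_out:
  steps: "0.005 0 0 0 0 0;0.01 0 0 0 0 0;0.015 0 0 0 0 0;0.02 0 0 0 0 0;0.025 0 0 0 0 0;0.03 0 0 0 0 0;0.035 0 0 0 0 0;0.04 0 0 0 0 0;0.04 0 0 0 0 0;0.04 0 0 0 0 0"

```text
t: 16.38
ee_pos: [642.2, 101.1, 209.7]
tool_rot: [[0.984, -0.179, 0.0], [-0.179, -0.984, -0.0], [0.0, 0.0, -1.0]]
contact_force: [-2.4, 0.8, -0.1]
finger_gap: 0.476
gripper_force: 1.3
```

carry_out:
  steps: "0.005 0 0 0 0 0;0.01 0 0 0 0 0;0.015 0 0 0 0 0;0.02 0 0 0 0 0;0.025 0 0 0 0 0;0.03 0 0 0 0 0;0.035 0 0 0 0 0;0.04 0 0 0 0 0;0.04 0 0 0 0 0;0.04 0 0 0 0 0"

```text
t: 17.22
ee_pos: [646.2, 100.4, 209.7]
tool_rot: [[0.984, -0.179, 0.0], [-0.179, -0.984, -0.0], [0.0, -0.0, -1.0]]
contact_force: [-2.5, 0.4, 1.1]
finger_gap: 0.473
gripper_force: 1.3
```

```bash
python3 m.py w9
```

```text
17.2167 [646.2 100.4 209.7] [-2.5  0.4  1.1]
ee bay -57.770480293870364 -0.02240124616831274
lid 321.5 176.5 150.7 3.863241289666082 -0.6217892516439143
```

carry_out:
  steps: "0.005 0 0 0 0 0;0.01 0 0 0 0 0;0.015 0 0 0 0 0;0.02 0 0 0 0 0;0.025 0 0 0 0 0;0.03 0 0 0 0 0;0.035 0 0 0 0 0;0.04 0 0 0 0 0;0.04 0 0 0 0 0;0.04 0 0 0 0 0"

```text
t: 18.1
ee_pos: [648.4, 100.0, 209.3]
tool_rot: [[0.984, -0.179, -0.005], [-0.179, -0.984, 0.001], [-0.005, 0.0, -1.0]]
contact_force: [-7.5, 1.3, 3.9]
finger_gap: 0.476
gripper_force: 3.6
```

The force jumped, so the rail is met. Backing off, raising and shutting the jaw, then looking.

carry_out:
  steps: "-0.05 0 0 0 0 0;-0.12 0 0 0 0 0;-0.2 0 0 0 0 0;-0.25 0 -0.1 0 0 0;-0.25 0 -0.25 0 0 0;-0.25 0 -0.4 0 0 0;-0.25 0 -0.55 0 0 0;-0.25 0 -0.7 0 0 0;-0.25 0 -0.8 0 0 0;-0.25 0 -0.8 0 0 0"

```text
t: 18.93
ee_pos: [626.3, 104.2, 292.8]
tool_rot: [[0.984, -0.179, 0.006], [-0.179, -0.984, 0.001], [0.005, -0.002, -1.0]]
contact_force: [0.9, 0.2, 0.6]
finger_gap: 0.477
gripper_force: 0.0
```

carry_out:
  steps: "0 0 0 0 0 0;0 0 0 0 0 0;0 0 0 0 0 0;0 0 0 0 0 0;0 0 0 0 0 0;0 0 0 0 0 0;0 0 0 0 0 0;0 0 0 0 0 0;0 0 0 0 0 0;0 0 0 0 0 0"
  jaw: -1

```text
t: 19.77
ee_pos: [625.4, 104.2, 289.7]
tool_rot: [[0.984, -0.179, 0.0], [-0.179, -0.984, 0.0], [0.0, -0.0, -1.0]]
contact_force: [-0.2, 0.2, 0.0]
finger_gap: 0.002
gripper_force: 0.0
```

```bash
sed -i 's/minRadius=140,maxRadius=170/minRadius=int(sys.argv[2]) if len(sys.argv)>2 else 140,maxRadius=170/' m.py; python3 m.py w10 80
```

```text
19.7667 [625.4 104.2 289.7] [-0.2  0.2  0. ]
ee bay -78.89429033514512 -0.030715887682928766
lid 316.5 114.5 102.2 2.2190467940809944 1.93128684647778
lid 82.5 140.5 116.2 -10.516342878896387 121.32518137651275
lid 560.5 137.5 118.5 -8.700621876601197 -122.08202295629717
```

View pics/w10.png

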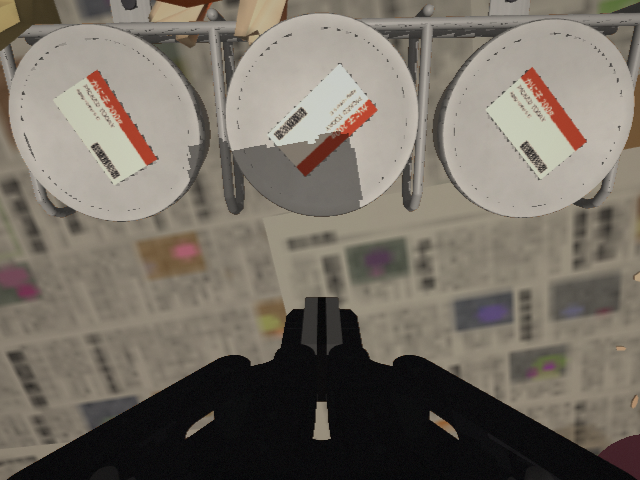

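All three tubs are in line, with the fallen one centred at (321,114) between the dividers at columns 214 and 427 and against the rail. The lid centre is 81 mm ahead of the tool. Going above it and pressing.

carry_out:
  steps: "0.1 0 0 0 0 0;0.2 0 0 0 0 0;0.3 0 0 0 0 0;0.4 0 0 0 0 0;0.5 0 0 0 0 0;0.6 0 0 0 0 0;0.7 0 0 0 0 0;0.78 0 0 0 0 0;0.81 0 0 0 0 0;0.81 0 0 0 0 0"

```text
t: 20.65
ee_pos: [705.5, 89.3, 289.5]
tool_rot: [[0.984, -0.179, 0.0], [-0.179, -0.984, -0.0], [0.0, 0.0, -1.0]]
contact_force: [-0.3, 0.1, 0.4]
finger_gap: 0.002
gripper_force: 0.0
```

carry_out:
  steps: "0 0 0.08 0 0 0;0 0 0.16 0 0 0;0 0 0.24 0 0 0;0 0 0.32 0 0 0;0 0 0.4 0 0 0;0 0 0.46 0 0 0;0 0 0.5 0 0 0;0 0 0.53 0 0 0;0 0 0.55 0 0 0;0 0 0.56 0 0 0"

```text
t: 21.48
ee_pos: [705.1, 89.6, 233.6]
tool_rot: [[0.984, -0.179, 0.0], [-0.179, -0.984, -0.0], [0.0, 0.0, -1.0]]
contact_force: [0.3, -0.5, 0.3]
finger_gap: -0.002
gripper_force: 0.0
```

carry_out:
  steps: "0 0 0.005 0 0 0;0 0 0.01 0 0 0;0 0 0.015 0 0 0;0 0 0.02 0 0 0;0 0 0.025 0 0 0;0 0 0.03 0 0 0;0 0 0.035 0 0 0;0 0 0.04 0 0 0;0 0 0.04 0 0 0;0 0 0.04 0 0 0"

```text
t: 22.32
ee_pos: [705.1, 89.6, 229.7]
tool_rot: [[0.984, -0.179, -0.0], [-0.179, -0.984, 0.0], [-0.0, 0.0, -1.0]]
contact_force: [0.4, -0.3, 0.3]
finger_gap: -0.005
gripper_force: 0.0
```

Tip at about 57 mm with no contact yet, so continuing down.

carry_out:
  steps: "0 0 0.005 0 0 0;0 0 0.01 0 0 0;0 0 0.015 0 0 0;0 0 0.02 0 0 0;0 0 0.025 0 0 0;0 0 0.03 0 0 0;0 0 0.035 0 0 0;0 0 0.04 0 0 0;0 0 0.04 0 0 0;0 0 0.04 0 0 0"

```text
t: 23.15
ee_pos: [705.2, 89.7, 225.8]
tool_rot: [[0.984, -0.179, 0.0], [-0.179, -0.984, -0.0], [0.0, -0.0, -1.0]]
contact_force: [-1.3, -0.6, 3.5]
finger_gap: 0.004
gripper_force: 2.0
```

carry_out:
  steps: "0 0 0.004 0 0 0;0 0 0.008 0 0 0;0 0 0.012 0 0 0;0 0 0.016 0 0 0;0 0 0.02 0 0 0;0 0 0.02 0 0 0;0 0 0.02 0 0 0;0 0 0.02 0 0 0;0 0 0.02 0 0 0;0 0 0.02 0 0 0"

```text
t: 23.98
ee_pos: [705.2, 89.6, 225.7]
tool_rot: [[0.984, -0.179, 0.0], [-0.179, -0.984, 0.0], [0.0, -0.001, -1.0]]
contact_force: [-3.7, 0.9, 13.8]
finger_gap: 0.0
gripper_force: 7.1
```

The force climbs with no travel at a tip height of about 52.5 mm, so the lid is at its seat. One firmer press, then lift off.

carry_out:
  steps: "0 0 0.005 0 0 0;0 0 0.01 0 0 0;0 0 0.01 0 0 0;0 0 0.01 0 0 0;0 0 0.01 0 0 0;0 0 0.01 0 0 0;0 0 0.01 0 0 0;0 0 0.01 0 0 0;0 0 0.01 0 0 0;0 0 0.01 0 0 0"

```text
t: 24.82
ee_pos: [705.2, 89.5, 225.6]
tool_rot: [[0.984, -0.179, 0.001], [-0.179, -0.984, 0.001], [0.0, -0.001, -1.0]]
contact_force: [-6.2, -0.3, 19.3]
finger_gap: -0.0
gripper_force: 9.6
```

carry_out:
  steps: "0 0 -0.02 0 0 0;0 0 -0.05 0 0 0;0 0 -0.12 0 0 0;0 0 -0.25 0 0 0;0 0 -0.4 0 0 0;0 0 -0.55 0 0 0;0 0 -0.7 0 0 0;0 0 -0.8 0 0 0;0 0 -0.9 0 0 0;0 0 -0.9 0 0 0"

```text
t: 25.65
ee_pos: [705.9, 89.6, 315.8]
tool_rot: [[0.984, -0.179, 0.005], [-0.179, -0.984, 0.0], [0.004, -0.001, -1.0]]
contact_force: [0.3, -0.5, -0.1]
finger_gap: -0.004
gripper_force: 0.0
```

carry_out:
  steps: "-0.1 0 0 0 0 0;-0.2 0 0 0 0 0;-0.3 0 0 0 0 0;-0.4 0 0 0 0 0;-0.5 0 0 0 0 0;-0.6 0 0 0 0 0;-0.7 0 0 0 0 0;-0.8 0 0 0 0 0;-0.8 0 0 0 0 0;-0.8 0 0 0 0 0"

```text
t: 26.48
ee_pos: [626.3, 104.2, 312.5]
tool_rot: [[0.984, -0.179, -0.0], [-0.179, -0.984, -0.0], [-0.0, 0.0, -1.0]]
contact_force: [0.4, 0.1, 0.2]
finger_gap: -0.002
gripper_force: 0.0
```

```bash
python3 m.py w11 80
python3 - <<'E'
from plant import capture
import cv2,numpy as np
w=cv2.imread('pics/w11.png');s=capture('side')['image'][240:330,200:320,::-1]
cv2.imwrite('pics/f.png',np.hstack([w[:300,:][::2,::2],cv2.resize(s,(200,150))]))
E
```

```text
26.4833 [626.3 104.2 312.5] [0.4 0.1 0.2]
ee bay -78.06081766875732 0.17586921619382778
lid 325.5 116.5 89.0 2.140005553680981 -2.5722674357444464
lid 533.5 133.5 102.0 -6.756982001307922 -119.94517535553005
lid 107.5 140.5 105.1 -11.016889770601761 121.10181174823104
```

View pics/f.png

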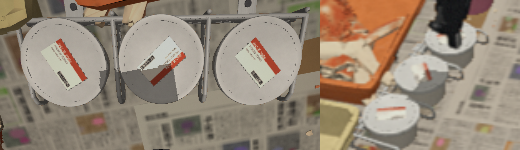

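The tub stands centred between the dividers at (160,58), against the rail and level with its neighbours, which have not moved. Handing in.

```bash
python3 -c "
from plant import close_job
print(close_job())"
```

```text
the job is handed in; nothing more can be done
None
```

I pushed the tub upright and slid it into the middle bay until it met the back rail. I then pressed its lid to its seat (19 N with no further travel) and handed the job in at about 26.5 s; the hand-in returned no verdict.

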